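# Mount the twist-lock trimming chuck on the banding wheel

### The arm

A 7-joint arm with a two-finger parallel gripper is mounted at the origin on a cart in front of the work surface, level with it; the furniture and walls round the work are solid. World frame = base frame: x ahead of the robot, y to its left, z up, the work surface at z = 0. Lengths are in m, angles in rad, forces in N, time in s.
With the tool pointing down it reaches from about 0.4 to 0.85 m from the base axis. Payload 4.5 kg.
Tool frame: the origin (TCP) lies at the very end of the fingers, on their centre line; the grasp point (between the pads) lies 19 mm behind it (r.pinch_z is the distance from the TCP to the grasp point, in m); x points along the fingers, y is the direction in which the jaws open and shut, and the axes are right-handed (so a half turn about x gives the same grasp; the last joint's range is limited). The gripper opens to 88 mm and grips with 3 to 60 N. Pads are 18 mm wide; open, the fingers measure 123 mm over their backs; the gripper's body (75 mm by 187 mm) begins 45 mm behind the grasp point.
Start: joints at [-1.238, 0.689, -0.195, 1.565, 0.157, 0.902, -0.215], TCP at [0.184, 0.597, 0.239] pointing down, gripper open.
Joint ranges: [-3.01, 3.01], [-0.46, 2.08], [-1.47, 1.51], [0.13, 2.56], [-1, 4.14], [0.04, 2.09], [-2.66, 2.66]. Speed limits (rad/s): [2.57, 2.57, 3.14, 3.14, 3.14, 3.14, 3.14].

### API

Orientations are given as a unit quaternion [x, y, z, w].
In Python, from plant import telemetry, cams, job, r gives the robot as it stands.
- The arm moves only by the tool send_rows, never from a script. Its argument "commands" is one flat list of numbers, 7 for each row, row after row: the shift along the world's x, y, z as a fraction of full scale, then the turn, a rotation vector about the world's x, y, z as a fraction of full scale, then the closure, from 0 (fully open) to 1 (shut). In form: [dx, dy, dz, wx, wy, wz, claw, dx, dy, dz, wx, wy, wz, claw, ...]. A call has 1 to 12 rows; each row shifts and turns the pose as measured when the row begins; what a row does not reach is not made up. Full scale, the value 1, is 250 mm for a shift and 90 degrees for a turn. A row lasts 1/10 s, in which the tool goes at most 50 mm and 8.59 degrees, less where a joint would pass 70% of its speed; a pose out of reach is approached as far as the arm can. A call with a number of a shift or a turn outside -1 to 1 is refused whole. A call with a gripper value outside its range is refused whole. The fingers move at their own pace and stop on an object; "newtons" is the grip in N (left out, the last holds). Time passes only in rows, so rows that do not move let the fingers close. It gives the time, the measured TCP pose, the force and the opening at its end, in the units of the state.
- telemetry.get_state(): the state, without advancing time (a new reading comes with each control period).
- cams.snapshot(name): name is "scene" or "top" or "wrist"; returns a dict with "image" (384x512x3 uint8, blue, green, red), "intrinsics" (3x3 intrinsics, pixels), "world_to_cam" (4x4, takes a point from world to camera coordinates). Camera axes: x right, y down, z forward; pixel columns grow to the right and rows downward; lengths in m; the calibration is good to about 2 mm. A picture is of the moment at which its call begins. There is no depth.
- job.finish_job(): hands the job in, once; it reports no verdict.
The state is a dict: "clock": time; "q": joint angles; "qd": joint speeds; "joint_torque": joint torques, N m; "tool_pos": TCP position; "eef_rot": TCP orientation; "contact_force": force on the tool from outside, world axes, zero at the start; "moment": the same for the moment, N m; "opening": opening from 0.0 (shut) to 1.0 (fully open).
Only numpy, scipy, OpenCV 4.12 (cv2) and the standard library are available. Lean on these libraries where they do the work, as an engineer would, in place of code of your own. Each camera call takes 0.05 s, during which the arm holds its last target.

### The job

Mount the trimming chuck on the banding wheel so that pots can be trimmed on it. Set the chuck gently on the wheel's three headed studs, turn it under light pressure until its keyholes find all three studs and it slides down flat on the plate, then twist it clockwise (seen from above) until the brass spring plunger pops up in its hole and locks it. Never force it on the studs or against their stops, leave the tools round about undisturbed, and let go of the chuck when it is locked.

Things in the scene. Friction and masses are not known exactly. Their poses are not given: they have to be found in the camera images.
- chuck_grip (a point): trimming chuck lying flange down on the worktop: aluminium flange 140 mm across, 8 mm thick, and an upright off-white hollow cup, 54 mm outer diameter, 8 to 58 mm above the flange's underside, with a black rubber lip 59 mm across from 53 mm up. 0.28 to 0.48 kg. This point: on its axis, 33 mm above the underside; grip the cup here from above, across any diameter. z up, axes turn with the chuck
- chuck_foot (a point): same chuck: on its axis, in the plane of the flange's underside. The flange has three keyholes 120 degrees apart, their round parts (19.2 mm across) centred 50 mm from the axis. From each, a slot 11.2 mm wide runs on the same circle counter-clockwise (seen from above), ending 22 degrees on. Three 11.2 mm holes for the plunger lie on that circle 83 degrees counter-clockwise from the keyholes
- chuck_keyhole (a point): same chuck: middle of the round part of its first keyhole, at the flange's underside, 50 mm from the axis along the chuck's x axis; the other keyholes lie 120 and 240 degrees round
- plate_centre (a point): banding wheel: cast pedestal with a round head 203 mm across; on the head a dark steel plate, 160 mm across, 8 mm thick, turning with it. This point: centre of the plate's upper face, 111 mm above the worktop; z up, axes of the pedestal. The head's angle is NOT reported. A brake holds the head still up to 3 N m. Chuck flat on plate: its foot point is here
- stud_tops (a point): same wheel: on its axis, level with the tops of three steel studs, 14.8 mm above the plate. They stand 50 mm from the axis, 120 degrees apart; one is somewhere within 29 degrees either side of this point's x axis (pedestal axes): find it by eye or feel. Necks 8 mm thick, 9.8 mm high; heads 16 mm across, 5 mm high, chamfered on top. Above the studs the chuck's underside rests on the heads
- fit (a point): same wheel, point 8 mm above the plate centre: height of the flange's upper face when it lies flat. Keyholes have 1.6 mm play round the stud heads, so all three studs enter only within about 1.5 degrees. Flat on the plate the flange has 1.8 mm to the heads' undersides and can be twisted clockwise, seen from above, 22 to 24 degrees until the necks meet the slots' ends
- plunger (a joint): brass spring plunger in the plate, 8 mm thick, round top, 50 mm from the axis, 60 degrees counter-clockwise from a stud. Value in m: 0 = up, 7 mm out of the plate; about 0.007 = pressed level by the flat-lying flange (1.6 to 3 N). When the chuck has been twisted about 22 degrees clockwise a hole of its flange comes over the plunger, which pops up (back to 0): locked
- rubber_kidney: the red rubber kidney (rounded scraper) lying flat, 100 x 52 x 8 mm; a bystander, origin at the centre of its underside
- ring_cutter_1: the larger round metal ring cutter, 67 mm across and 22 mm high; a bystander, origin at the centre of its underside
- ring_cutter_2: the smaller round metal ring cutter, 47 mm across and 18 mm high; a bystander, origin at the centre of its underside
- wood_stamp: the turned wooden stamp standing upright, 33 mm across and 62 mm high; a bystander, origin at the centre of its underside
- loop_tool: the loop tool with a pale wooden handle lying flat, 186 mm long; a bystander, origin at the centre of its underside
- wood_rib: the flat wooden rib lying on the worktop, 109 x 58 x 8 mm; a bystander, origin at the centre of its underside

How it is judged:
By the outcome, as a careful person would: the job done as asked, in the order asked, and still so for the second after the job is handed in, with the robot touching nothing.
It also fails if it takes over 72 s, if anything falls off the work surface, if the arm or the gripper's body presses on something with over 40 N, if the wrist force passes 120 N, or if a joint passes its speed limit or range.

## Working session

There is one attempt and no reset: what is moved stays moved. The work goes in short steps, Python scripts to look and compute and a tool call to move; the robot and the scene stay as the last step left them, time stands still between calls to the robot, and variables do not carry over. Pictures are saved under pics/ and viewed, and the job is handed in when it is done.

Besides the shell and the picture viewer there is one more tool, called after "Request:" by a JSON object that holds its "api" and its "payload", one argument or row to a line. send_rows: Moves the arm, as the interface text tells. Its arguments: {"type":"object","properties":{"commands":{"type":"array"},"newtons":{"type":"number"}},"required":["commands"]}

```bash
mkdir -p pics; ls
python3 - <<'E'
from plant import telemetry,cams,job,r
import cv2
s=telemetry.get_state();print(s);print(r.pinch_z)
for n in ["scene","top","wrist"]:
    d=cams.snapshot(n);cv2.imwrite(f"pics/{n}0.png",d["image"]);print(n,d["intrinsics"].tolist(),d["world_to_cam"].round(4).tolist())
E
```

```text
pics
{'clock': 0.0, 'q': array([-1.23817635,  0.690017  , -0.19450165,  1.56631934,  0.15733844,
        0.90249415, -0.21508169]), 'qd': array([-0.00144442,  0.00096507, -0.00102841, -0.00062123,  0.00178902,
        0.0018885 ,  0.00014428]), 'joint_torque': array([-1.17803256e-05, -5.27550566e+01, -1.26714293e+00, -1.53428668e+01,
       -5.27574169e-02,  6.55233976e-03,  1.53758674e-04]), 'tool_pos': array([0.18387489, 0.59668993, 0.2378957 ]), 'eef_rot': array([ 0.10456582,  0.69927313, -0.10586674,  0.69919619]), 'contact_force': array([-0.43998731, -0.06463196,  0.65828711]), 'moment': array([-0.04196441, -0.00403124, -0.01276109]), 'opening': 0.9973560320734445}
0.0187
scene [[361.66156485925796, 0.0, 254.37023065546543], [0.0, 361.66156485925796, 193.08581696646928], [0.0, 0.0, 1.0]] [[0.4852, -0.8742, 0.0173, -0.177], [-0.3758, -0.2264, -0.8986, 0.3026], [0.7895, 0.4295, -0.4384, 0.6271], [0.0, 0.0, 0.0, 1.0]]
top [[354.3179438092519, 0.0, 255.10914224870479], [0.0, 354.3179438092519, 191.70890439177134], [0.0, 0.0, 1.0]] [[-0.0291, -0.9996, -0.0034, 0.1201], [-0.9978, 0.0293, -0.0602, 0.5418], [0.0602, 0.0017, -0.9982, 1.0039], [0.0, 0.0, 0.0, 1.0]]
wrist [[274.96865777783773, 0.0, 255.6848824546244], [0.0, 274.96865777783773, 193.3659287740861], [0.0, 0.0, 1.0]] [[0.2944, 0.9557, -0.0014, -0.6238], [0.9199, -0.283, 0.2714, -0.0375], [0.259, -0.0812, -0.9625, 0.389], [0.0, 0.0, 0.0, 1.0]]
```

View pics/scene0.png

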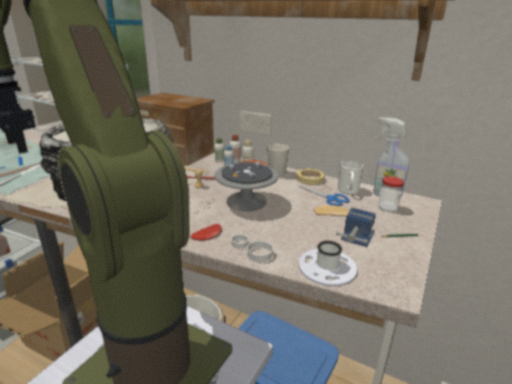

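View pics/top0.png

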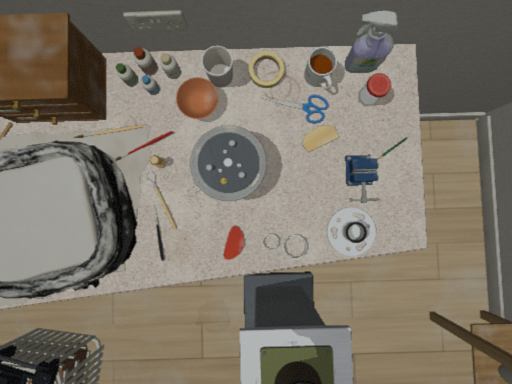

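View pics/wrist0.png

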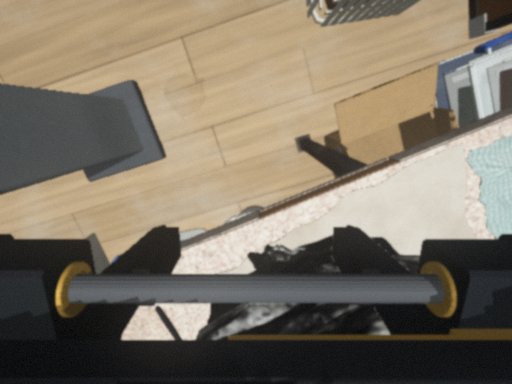

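The top view shows the wheel near (228,163), with the studs visible as pale dots and a brass plunger. The chuck is near (352,232). I'll enlarge both.

Run:
```python
import cv2,numpy as np
im=cv2.imread("pics/top0.png")
a=cv2.resize(im[118:208,183:273],None,fx=6,fy=6,interpolation=cv2.INTER_CUBIC)
b=cv2.resize(im[202:262,317:387],None,fx=8,fy=8,interpolation=cv2.INTER_CUBIC)
cv2.imwrite("pics/a.png",a);cv2.imwrite("pics/b.png",b)
```

```text
(no output)
```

View pics/a.png

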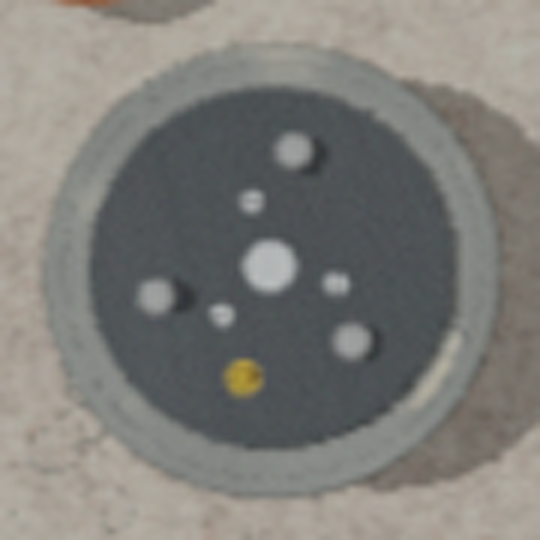

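View pics/b.png

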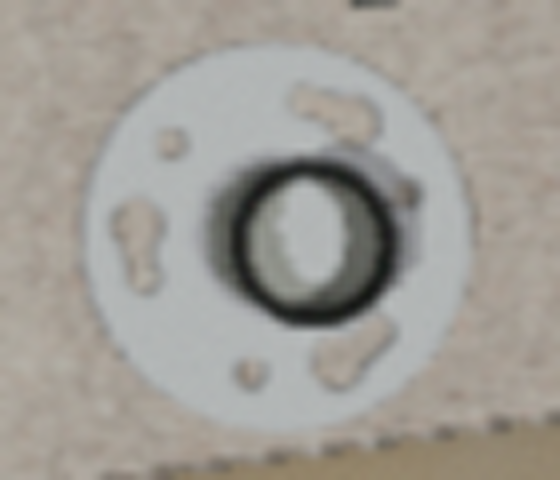

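```bash
cat > h.py <<'E'
import cv2,numpy as np
def ray(d,uv,z):
    K=np.asarray(d["intrinsics"]);W=np.asarray(d["world_to_cam"]);R=W[:3,:3];t=W[:3,3]
    c=-R.T@t; v=R.T@np.linalg.inv(K)@np.array([uv[0],uv[1],1.]); return c+(z-c[2])/v[2]*v
def blobs(mask,ox,oy,f,amin,amax):
    n,l,s,c=cv2.connectedComponentsWithStats(mask.astype(np.uint8))
    return [((c[i][0]+.5)/f-.5+ox,(c[i][1]+.5)/f-.5+oy,s[i][4]/f/f) for i in range(1,n) if amin<=s[i][4]/f/f<=amax]
def proj(d,p):
    K=np.asarray(d["intrinsics"]);W=np.asarray(d["world_to_cam"]);q=K@(W[:3,:3]@np.asarray(p)+W[:3,3]);return q[:2]/q[2]
E
python3 - <<'E'
from h import *
from plant import cams
d=cams.snapshot("top");im=d["image"]
f=6
R=d["world_to_cam"][:3,:3];print("cam",-R.T@d["world_to_cam"][:3,3])
a=cv2.resize(im[118:208,183:273],None,fx=f,fy=f,interpolation=cv2.INTER_CUBIC)
hsv=cv2.cvtColor(a,cv2.COLOR_BGR2HSV)
yy,xx=np.mgrid[:540,:540];inner=np.hypot(xx-272,yy-268)<172
print("bright")
for b in blobs((hsv[...,2]>125)&inner&(hsv[...,1]<80),183,118,f,5,200):print(np.round(b,2),ray(d,b,.1258).round(4))
print("brass")
for b in blobs((hsv[...,1]>120)&inner&(hsv[...,2]>90),183,118,f,5,200):print(np.round(b,2),ray(d,b,.116).round(4))
# plate
dk=((hsv[...,2]<115)&(np.hypot(xx-272,yy-268)<195)).astype(np.uint8)
cs=max(cv2.findContours(dk,cv2.RETR_EXTERNAL,cv2.CHAIN_APPROX_NONE)[0],key=cv2.contourArea)
h=cv2.convexHull(cs)[:,0].astype(float)
P=np.array([ray(d,((p[0]+.5)/f-.5+183,(p[1]+.5)/f-.5+118),.111) for p in h])
def circ(P):
    A=np.c_[2*P[:,:2],np.ones(len(P))];s=np.linalg.lstsq(A,(P[:,:2]**2).sum(1),rcond=None)[0];return s[:2],np.sqrt(s[2]+s[0]**2+s[1]**2)
print("plate",circ(P))
b=cv2.resize(im[202:262,317:387],None,fx=8,fy=8,interpolation=cv2.INTER_CUBIC)
hb=cv2.cvtColor(b,cv2.COLOR_BGR2HSV)
# flange: bluish/neutral vs warm table:  blue - red
br=b[...,0].astype(int)-b[...,2]
m=(br>-2)
cv2.imwrite("pics/m.png",np.hstack([dk*255,np.zeros((540,4),np.uint8)]) )
cv2.imwrite("pics/mb.png",(m*255).astype(np.uint8))
E
```

```text
cam [0.48356796 0.10252784 1.03506833]
bright
[231.39 142.54  21.92] [0.6679 0.1618 0.1258]
[224.53 151.07  10.5 ] [0.6461 0.1802 0.1258]
[227.49 161.9   61.39] [0.6177 0.1732 0.1258]
[238.56 164.76  11.69] [0.6094 0.1448 0.1258]
[208.41 166.93  22.5 ] [0.6061 0.2228 0.1258]
[219.58 169.98  11.22] [0.5973 0.1941 0.1258]
[241.08 174.37  23.  ] [0.5843 0.1389 0.1258]
brass
[223.14 180.42  21.69] [0.5709 0.1864 0.116 ]
plate (array([0.61917062, 0.17248562]), np.float64(0.0812553340149122))
```

View pics/mb.png

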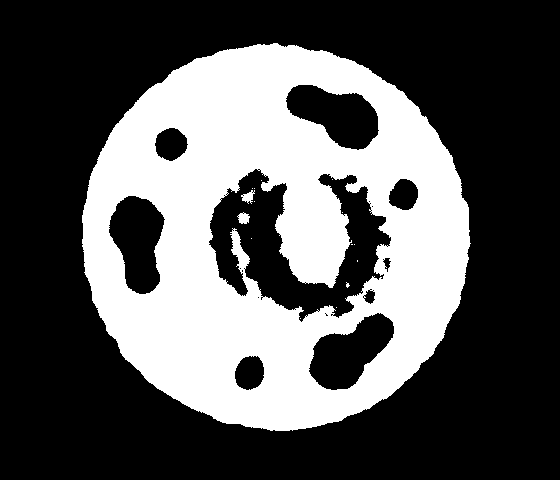

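Run:
```python
from h import *
from plant import cams
d=cams.snapshot("top");im=d["image"];f=8
b=cv2.resize(im[202:262,317:387],None,fx=f,fy=f,interpolation=cv2.INTER_CUBIC)
br=b[...,0].astype(int)-b[...,2]
m=(br>-2).astype(np.uint8)
U=lambda p:((p[0]+.5)/f-.5+317,(p[1]+.5)/f-.5+202)
def circ(P):
    A=np.c_[2*P[:,:2],np.ones(len(P))];s=np.linalg.lstsq(A,(P[:,:2]**2).sum(1),rcond=None)[0];return s[:2],np.sqrt(s[2]+s[0]**2+s[1]**2)
c=max(cv2.findContours(m,cv2.RETR_EXTERNAL,cv2.CHAIN_APPROX_NONE)[0],key=cv2.contourArea)
P=np.array([ray(d,U(p[0]),.008) for p in c]);C,R=circ(P);print("flange",C,R)
m2=cv2.bitwise_not(m*255)
n,l,s,cc=cv2.connectedComponentsWithStats(m2)
for i in range(1,n):
    if 400<s[i][4]<8000:
        # largest inscribed circle
        mm=(l==i).astype(np.uint8);dt=cv2.distanceTransform(mm,cv2.DIST_L2,5);_,mx,_,loc=cv2.minMaxLoc(dt)
        sel=np.argwhere(dt>0.93*mx)[:,::-1].mean(0)
        p=ray(d,U(sel),.006)[:2];q=ray(d,U(cc[i]),.006)[:2]
        for w in(p,q): print(i,s[i][4],mx,w.round(4),'r',np.hypot(*(w-C)).round(4),'ang',np.degrees(np.arctan2(*(w-C)[::-1])).round(2),end=' | ')
        print()
```

```text
flange [ 0.42387756 -0.16855741] 0.06925365746610646
2 3669 25.372095108032227 [ 0.4643 -0.1982] r 0.0502 ang -36.25 | 2 3669 25.372095108032227 [ 0.4669 -0.193 ] r 0.0495 ang -29.64 | 
3 809 14.990697860717773 [ 0.458  -0.1325] r 0.0496 ang 46.58 | 3 809 14.990697860717773 [ 0.4581 -0.1326] r 0.0496 ang 46.47 | 
7 655 13.181398391723633 [ 0.4373 -0.2157] r 0.049 ang -74.16 | 7 655 13.181398391723633 [ 0.4372 -0.2158] r 0.0491 ang -74.28 | 
8 3717 26.0 [ 0.4291 -0.1194] r 0.0495 ang 83.95 | 8 3717 26.0 [ 0.4233 -0.1195] r 0.049 ang 90.72 | 
18 3754 26.1968994140625 [ 0.3782 -0.1894] r 0.0502 ang -155.42 | 18 3754 26.1968994140625 [ 0.3815 -0.1939] r 0.0494 ang -149.09 | 
19 793 14.581398010253906 [ 0.3751 -0.1575] r 0.05 ang 167.17 | 19 793 14.581398010253906 [ 0.3751 -0.1575] r 0.05 ang 167.24 |
```

Run:
```python
from plant import telemetry,cams,job,r
print([a for a in dir(r) if not a.startswith('__')])
from scipy.spatial.transform import Rotation as R
s=telemetry.get_state();print(R.from_quat(s['eef_rot']).as_matrix().round(3),s['clock'])
```

```text
['Unreachable', 'pinch_z']
[[-0.     0.294  0.956]
 [-0.001  0.956 -0.294]
 [-1.    -0.001  0.   ]] 0.25
```

Request:
{"api": "send_rows", "payload": {
  "commands": [0.12,-0.11,0,0,0,-0.02,0,0.12,-0.11,0,0,0,-0.02,0,0.12,-0.11,0,0,0,-0.02,0,0.12,-0.11,0,0,0,-0.02,0,0.12,-0.11,0,0,0,-0.02,0,0.12,-0.11,0,0,0,-0.02,0,0.12,-0.11,0,0,0,-0.02,0,0.12,-0.11,0,0,0,-0.02,0,0.12,-0.11,0,0,0,-0.02,0,0.12,-0.11,0,0,0,-0.02,0],
  "newtons": 10
}}

```text
clock: 1.25
tool_pos: [0.4851, 0.3164, 0.2379]
eef_rot: [0.214, 0.677, -0.211, 0.673]
contact_force: [0.2, 0.7, 0.5]
opening: 1.001
```

Request:
{"api": "send_rows", "payload": {
  "commands": [0.02,-0.155,0,0,0,0,0,0.02,-0.155,0,0,0,0,0,0.02,-0.155,0,0,0,0,0,0.02,-0.155,0,0,0,0,0,0.02,-0.155,0,0,0,0,0,0.02,-0.155,0,0,0,0,0,0.02,-0.155,0,0,0,0,0,-0.07,-0.17,0,0,0,0,0,-0.07,-0.17,0,0,0,0,0,-0.07,-0.17,0,0,0,0,0,-0.07,-0.17,0,0,0,0,0,-0.07,-0.17,0,0,0,0,0]
}}

```text
clock: 2.45
tool_pos: [0.438, -0.1855, 0.2379]
eef_rot: [0.216, 0.673, -0.209, 0.676]
contact_force: [0.9, -0.7, 0.8]
opening: 1.0
```

```bash
cat > st.py <<'E'
from plant import telemetry,cams
from scipy.spatial.transform import Rotation as R
import numpy as np
s=telemetry.get_state();M=R.from_quat(s['eef_rot']).as_matrix()
print('t',s['clock'],'pos',s['tool_pos'].round(4),'yaw',np.degrees(np.arctan2(M[1,1],M[0,1])).round(2),'down',M[:,0].round(4),'F',s['contact_force'].round(2),'M',s['moment'].round(2),'op',round(s['opening'],3),'q',s['q'].round(2))
E
python3 st.py
```

```text
t 2.45 pos [ 0.438  -0.1855  0.2379] yaw 54.96 down [ 0.0066  0.008  -0.9999] F [ 0.9  -0.65  0.84] M [-0.1  -0.02  0.03] op 1.0 q [ 0.46  0.5  -0.23  2.    0.17  0.65  1.08]
```

Request:
{"api": "send_rows", "payload": {
  "commands": [-0.056,0.068,-0.12,-0.005,0.004,0,0,0,0,-0.12,0,0,0,0,0,0,-0.12,0,0,0,0,0,0,-0.1,0,0,0,0,0,0,0,0,0,0,0]
}}

```text
clock: 2.95
tool_pos: [0.4196, -0.1826, 0.121]
eef_rot: [0.22, 0.669, -0.224, 0.674]
contact_force: [-1.4, -0.3, 0.3]
opening: 1.0
```

```bash
python3 st.py
python3 - <<'E'
from h import *
from plant import cams
for n in("wrist","scene","top"):
    d=cams.snapshot(n);im=d["image"].copy()
    for p in([.4239,-.1688,.058],[.4239,-.1688,.008]):
        u=proj(d,p);print(n,u.round(1))
        if n=="wrist":cv2.circle(im,tuple(int(x) for x in u),3,(0,0,255),-1)
    cv2.imwrite(f"pics/{n}1.png",im if n=="wrist" else (cv2.resize(im[180:300,260:400],None,fx=4,fy=4) if n=="scene" else im))
E
```

```text
t 2.95 pos [ 0.4196 -0.1826  0.121 ] yaw 53.35 down [ 0.0046 -0.0072 -1.    ] F [-1.39 -0.28  0.32] M [-0.    0.05 -0.03] op 1.0 q [ 0.37  0.69 -0.11  2.17  0.27  0.28  0.96]
wrist [273.4 199.6]
wrist [270.4 184.1]
scene [328.6 247.2]
scene [326.4 264.2]
top [355.9 232. ]
top [351.  231.1]
```

View pics/wrist1.png

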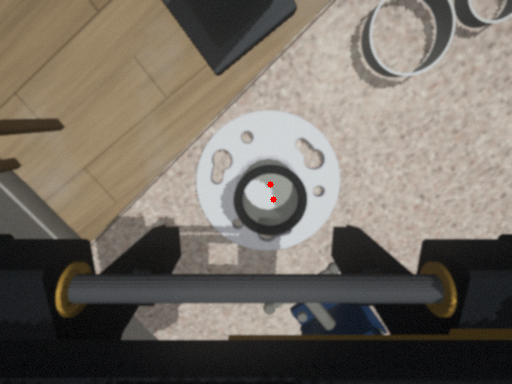

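View pics/scene1.png

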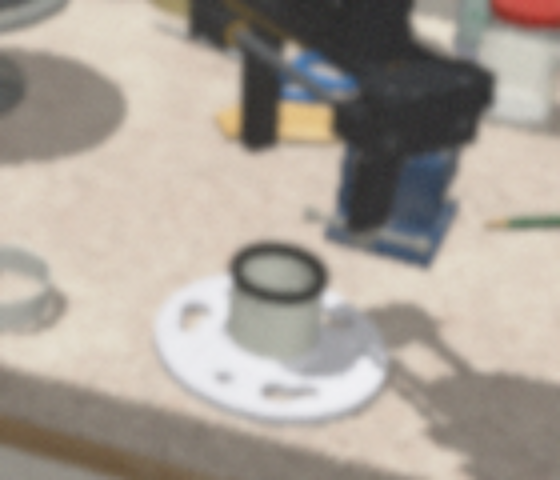

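Request:
{"api": "send_rows", "payload": {
  "commands": [0.017,0.055,0,0.0046,0.003,0,0,0,0,0,0,0,0,0,0,0,0,0,0,0,0]
}}

```text
clock: 3.4
tool_pos: [0.4288, -0.1682, 0.1271]
eef_rot: [0.223, 0.667, -0.222, 0.676]
contact_force: [-0.0, -0.5, 0.2]
opening: 0.998
```

```bash
python3 st.py
```

```text
t 3.4 pos [ 0.4288 -0.1682  0.1271] yaw 53.39 down [ 0.0119 -0.0022 -0.9999] F [-0.03 -0.48  0.18] M [-0.02  0.05 -0.02] op 0.998 q [ 0.35  0.68 -0.12  2.16  0.25  0.29  0.95]
```

Request:
{"api": "send_rows", "payload": {
  "commands": [-0.02,-0.002,-0.1,0.0014,0.0076,0,0,0,0,-0.08,0,0,0,0,0,0,0,0,0,0,0,0,0,0,0,0,0,0]
}}

```text
clock: 3.8
tool_pos: [0.4264, -0.1688, 0.0838]
eef_rot: [0.222, 0.669, -0.222, 0.674]
contact_force: [-0.5, 1.2, -0.2]
opening: 1.002
```

```bash
python3 st.py
```

```text
t 3.8 pos [ 0.4264 -0.1688  0.0838] yaw 53.46 down [ 0.0065 -0.0017 -1.    ] F [-0.46  1.24 -0.16] M [-0.03  0.01 -0.01] op 1.002 q [ 0.32  0.77 -0.07  2.19  0.28  0.18  0.93]
```

Request:
{"api": "send_rows", "payload": {
  "commands": [-0.01,0,-0.1,0.001,0.004,0,0,0,0,-0.1,0,0,0,0,0,0,0,0,0,0,0]
}}

```text
clock: 4.1
tool_pos: [0.4267, -0.1697, 0.0361]
eef_rot: [0.222, 0.669, -0.222, 0.674]
contact_force: [-1.0, 0.2, 0.5]
opening: 0.997
```

```bash
python3 st.py
```

```text
t 4.1 pos [ 0.4267 -0.1697  0.0361] yaw 53.43 down [ 0.0072 -0.0018 -1.    ] F [-0.97  0.22  0.54] M [0.01 0.07 0.01] op 0.997 q [ 0.29  0.88 -0.02  2.2   0.3   0.06  0.91]
```

Request:
{"api": "send_rows", "payload": {
  "commands": [-0.01,0.003,-0.04,0,0,0,0,0,0,0,0,0,0,0]
}}

```text
clock: 4.3
tool_pos: [0.4267, -0.1703, 0.0297]
eef_rot: [0.222, 0.669, -0.222, 0.674]
contact_force: [-0.7, 0.2, 0.3]
opening: 1.002
```

```bash
python3 st.py
```

```text
t 4.3 pos [ 0.4267 -0.1703  0.0297] yaw 53.42 down [ 0.0057 -0.002  -1.    ] F [-0.71  0.25  0.33] M [-0.06 -0.02  0.01] op 1.002 q [ 0.3   0.89 -0.03  2.2   0.45  0.05  0.76]
```

Request:
{"api": "send_rows", "payload": {
  "commands": [-0.012,0.008,-0.04,0,0,0,0,-0.012,0.004,-0.02,0,0,0,0,0,0,0,0,0,0,0]
}}

```text
clock: 4.6
tool_pos: [0.4263, -0.1709, 0.0242]
eef_rot: [0.221, 0.669, -0.223, 0.674]
contact_force: [0.5, -0.1, -0.5]
opening: 0.996
```

```bash
python3 st.py
```

```text
t 4.6 pos [ 0.4263 -0.1709  0.0242] yaw 53.37 down [ 0.0057 -0.0044 -1.    ] F [ 0.52 -0.09 -0.49] M [-0.04 -0.01  0.  ] op 0.996 q [ 0.31  0.9  -0.04  2.2   0.89  0.05  0.32]
```

Request:
{"api": "send_rows", "payload": {
  "commands": [-0.01,0.008,-0.03,0,0,0,0,-0.01,0.006,-0.02,0,0,0,0,0,0,-0.01,0,0,0,0]
}}

```text
clock: 4.9
tool_pos: [0.4258, -0.171, 0.0174]
eef_rot: [0.221, 0.667, -0.225, 0.675]
contact_force: [0.4, 0.9, 0.1]
opening: 1.001
```

```bash
python3 st.py
```

```text
t 4.9 pos [ 0.4258 -0.171   0.0174] yaw 53.27 down [ 0.0085 -0.009  -0.9999] F [0.41 0.88 0.07] M [0.02 0.02 0.01] op 1.001 q [ 0.31  0.92 -0.05  2.21  1.44  0.05 -0.24]
```

Request:
{"api": "send_rows", "payload": {
  "commands": [0,0,0,0,0,0,0.5,0,0,0,0,0,0,1,0,0,0,0,0,0,1,0,0,0,0,0,0,1,0,0,0,0,0,0,1,0,0,0,0,0,0,1,0,0,0,0,0,0,1,0,0,0,0,0,0,1],
  "newtons": 25
}}

```text
clock: 5.7
tool_pos: [0.4274, -0.1727, 0.0204]
eef_rot: [0.22, 0.665, -0.226, 0.677]
contact_force: [-0.3, -0.3, 0.5]
opening: 0.602
```

```bash
python3 st.py
```

```text
t 5.7 pos [ 0.4274 -0.1727  0.0204] yaw 53.22 down [ 0.013  -0.0132 -0.9998] F [-0.33 -0.29  0.5 ] M [-0.   -0.05  0.02] op 0.602 q [ 0.31  0.91 -0.06  2.21  1.42  0.06 -0.21]
```

Request:
{"api": "send_rows", "payload": {
  "commands": [0,0,0.04,0,0,0,1,0,0,0.06,0,0,0,1,0,0,0.08,0,0,0,1,0,0,0.1,0,0,0,1,0,0,0.1,0,0,0,1,0,0,0.1,0,0,0,1,0,0,0.1,0,0,0,1,0,0,0.1,0,0,0,1]
}}

```text
clock: 6.5
tool_pos: [0.4205, -0.1712, 0.1915]
eef_rot: [0.219, 0.672, -0.225, 0.671]
contact_force: [0.4, -0.4, -2.3]
opening: 0.605
```

```bash
python3 st.py
```

```text
t 6.5 pos [ 0.4205 -0.1712  0.1915] yaw 53.41 down [-0.005  -0.0085 -1.    ] F [ 0.42 -0.38 -2.32] M [-0.08 -0.08  0.01] op 0.605 q [ 0.72  0.63 -0.7   2.1   0.69  0.66  0.48]
```

Request:
{"api": "send_rows", "payload": {
  "commands": [0.08,0.14,0.03,0,0,0.019,1,0.08,0.14,0.03,0,0,0.019,1,0.08,0.14,0.03,0,0,0.019,1,0.08,0.14,0.03,0,0,0.019,1,0.08,0.14,0.01,0,0,0.019,1,0.08,0.14,0,0,0,0.019,1,0.08,0.14,0,0,0,0.019,1,0.08,0.14,0,0,0,0.019,1,0.07,0.12,0,0,0,0.019,1,0.03,0.06,0,0,0,0,1,0,0,0,0,0,0,1,0,0,0,0,0,0,1]
}}

```text
clock: 7.7
tool_pos: [0.5995, 0.1592, 0.2198]
eef_rot: [0.121, 0.701, -0.138, 0.689]
contact_force: [-0.5, -1.1, -3.4]
opening: 0.607
```

```bash
python3 st.py
python3 - <<'E'
from h import *
from plant import cams
d=cams.snapshot("top");cv2.imwrite("pics/top2.png",d["image"])
d=cams.snapshot("scene");cv2.imwrite("pics/scene2.png",d["image"])
E
```

```text
t 7.7 pos [0.5995 0.1592 0.2198] yaw 68.86 down [-0.0205 -0.021  -0.9996] F [-0.54 -1.11 -3.37] M [ 0.   -0.01  0.03] op 0.607 q [ 0.05  0.81 -0.76  1.56  0.61  1.06  0.33]
```

View pics/top2.png

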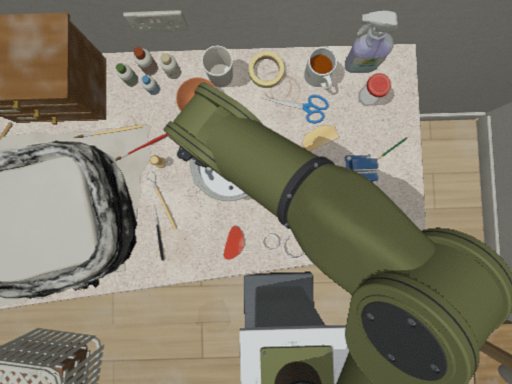

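View pics/scene2.png

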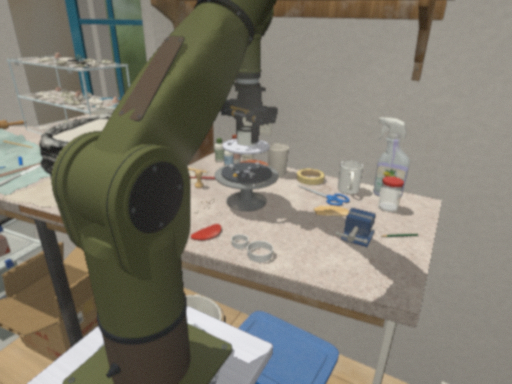

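Request:
{"api": "send_rows", "payload": {
  "commands": [0.08,0.06,0,0.0134,-0.013,0,1,0,0,0,0,0,0,1,0,0,0,0,0,0,1]
}}

```text
clock: 8.1
tool_pos: [0.6187, 0.1677, 0.2195]
eef_rot: [0.13, 0.695, -0.134, 0.694]
contact_force: [0.6, -0.9, -3.7]
opening: 0.604
```

```bash
python3 st.py
python3 - <<'E'
from h import *
from plant import cams
d=cams.snapshot("wrist");cv2.imwrite("pics/w3.png",d["image"])
d=cams.snapshot("scene");cv2.imwrite("pics/s3.png",cv2.resize(d["image"][80:230,170:330],None,fx=4,fy=4,interpolation=cv2.INTER_CUBIC))
E
python3 st.py
```

```text
t 8.1 pos [0.6187 0.1677 0.2195] yaw 68.54 down [-0.0019 -0.0052 -1.    ] F [ 0.62 -0.86 -3.7 ] M [-0.05 -0.   -0.05] op 0.604 q [ 0.05  0.82 -0.75  1.51  0.62  1.06  0.33]
t 8.2 pos [0.619  0.1681 0.2197] yaw 68.55 down [-0.0012 -0.0045 -1.    ] F [ 0.4   0.49 -3.62] M [ 0.02 -0.03 -0.01] op 0.607 q [ 0.05  0.82 -0.76  1.51  0.62  1.06  0.33]
```

View pics/w3.png

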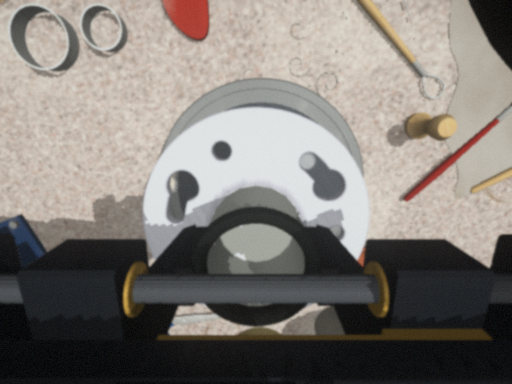

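View pics/s3.png

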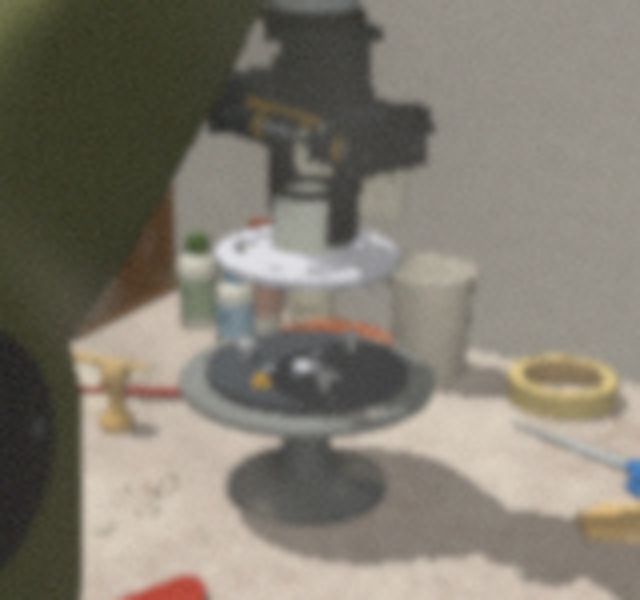

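```bash
cat > wm.py <<'E'
from h import *
from plant import cams,telemetry
import sys
def circ(P):
    A=np.c_[2*P[:,:2],np.ones(len(P))];s=np.linalg.lstsq(A,(P[:,:2]**2).sum(1),rcond=None)[0];return s[:2],np.sqrt(s[2]+s[0]**2+s[1]**2)
d=cams.snapshot("wrist");im=d["image"];s=telemetry.get_state()
z=s["tool_pos"][2]-0.0124
hsv=cv2.cvtColor(im,cv2.COLOR_BGR2HSV)
br=im[...,0].astype(int)-im[...,2]
m=((br>0)&(hsv[...,2]>120)).astype(np.uint8);m[232:]=0;m[:,:120]=0;m[:,400:]=0
m=cv2.morphologyEx(m,cv2.MORPH_OPEN,np.ones((3,3)))
n,l,st,c=cv2.connectedComponentsWithStats(m);i=1+st[1:,4].argmax();m=(l==i).astype(np.uint8)
cv2.imwrite("pics/wm.png",m*255)
h=cv2.convexHull(max(cv2.findContours(m,cv2.RETR_EXTERNAL,cv2.CHAIN_APPROX_NONE)[0],key=cv2.contourArea))[:,0]
h=h[h[:,1]<215]
P=np.array([ray(d,p,z) for p in h])
C,Rr=circ(P);res=np.hypot(*(P[:,:2]-C).T)-Rr
print("z",z,"C",C.round(4),"R",Rr.round(4),"rms",res.std().round(5),"C-TCP",(C-s["tool_pos"][:2]).round(4))
A=np.c_[P[:,:2]*0+1]
f=cv2.convexHull(h)
full=np.zeros_like(m);cv2.fillConvexPoly(full,h.reshape(-1,1,2),1)
hole=((full-m*full)>0).astype(np.uint8)
n,l,st,cc=cv2.connectedComponentsWithStats(hole)
for i in range(1,n):
    if st[i][4]>120:
        mm=cv2.resize((l==i).astype(np.uint8)*255,None,fx=4,fy=4,interpolation=cv2.INTER_CUBIC)>127
        dt=cv2.distanceTransform(mm.astype(np.uint8),cv2.DIST_L2,5);mx=dt.max();sel=(np.argwhere(dt>.93*mx)[:,::-1].mean(0)+.5)/4-.5
        for w in(sel,cc[i]):
            p=ray(d,w,z)[:2]-C;print(np.round(w,1),st[i][4],"r",np.hypot(*p).round(4),"ang",np.degrees(np.arctan2(p[1],p[0])).round(2),end=" | ")
        print()
E
python3 wm.py
```

```text
z 0.20734459593408125 C [0.6127 0.1703] R 0.069 rms 0.00038 C-TCP [-0.0062  0.0017]
[221.7 150. ] 245 r 0.0482 ang -177.53 | [221.5 150. ] 245 r 0.0483 ang -177.43 | 
[328.6 183.9] 912 r 0.0493 ang 97.9 | [325.7 180.3] 912 r 0.0489 ang 101.18 | 
[183.1 186. ] 814 r 0.0488 ang -139.32 | [181.8 188. ] 814 r 0.0491 ang -137.55 | 
[251.6 196.1] 976 r 0.0168 ang 167.15 | [254.8 197.4] 976 r 0.0159 ang 160.76 |
```

View pics/wm.png

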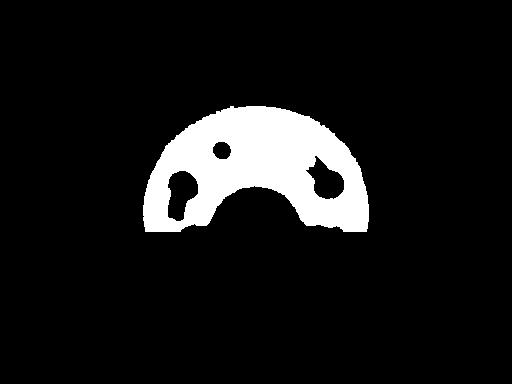

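```bash
cat > rim.py <<'E'
from h import *
from plant import cams,telemetry
from scipy.optimize import least_squares
d=cams.snapshot("wrist");im=cv2.GaussianBlur(d["image"],(3,3),0)
K=d["intrinsics"]
ctr=proj(d,[.6195,.1742,.103]);print("proj ctr",ctr)
lab=cv2.cvtColor(im,cv2.COLOR_BGR2LAB).astype(float)
pts=[]
for a in np.arange(-0.75,0.76,0.02):
    # ray-cast radial profile in world plane around prior centre, on the side away (image up)
    up=ray(d,ctr+np.array([np.sin(a),-np.cos(a)])*50,.103)[:2]-np.array([.6195,.1742]);up/=np.linalg.norm(up)
    rs=np.arange(.090,.112,.0003)
    px=np.array([proj(d,[.6195+up[0]*r_,.1742+up[1]*r_,.103]) for r_ in rs]).astype(np.float32)
    prof=cv2.remap(lab[...,2].astype(np.float32),px[None,:,0],px[None,:,1],cv2.INTER_LINEAR)[0]
    g=np.convolve(prof,np.r_[np.ones(6),-np.ones(6)],'valid');k=g.argmax()
    pts.append((np.degrees(a),rs[k+6],g[k],up[0],up[1]))
p=np.array(pts)
print(p[:, :3][::5].round(4))
ok=p[:,2]>25
X=np.c_[.6195+p[ok,3]*p[ok,1],.1742+p[ok,4]*p[ok,1]]
f=lambda c:np.hypot(X[:,0]-c[0],X[:,1]-c[1])-.1015
s=least_squares(f,[.6195,.1742],loss='soft_l1',f_scale=.0005);print(ok.sum(),s.x.round(4),np.abs(s.fun).mean())
f=lambda c:np.hypot(X[:,0]-c[0],X[:,1]-c[1])-c[2]
s=least_squares(f,[.6195,.1742,.1],loss='soft_l1',f_scale=.0005);print(s.x.round(4))
E
python3 rim.py; python3 st.py
```

```text
proj ctr [262.05380668 187.38609611]
[[-42.9718   0.1026  18.9688]
 [-37.2423   0.1017  19.8818]
 [-31.5127   0.1017  17.7363]
 [-25.7831   0.1017  18.1143]
 [-20.0535   0.1014  15.0225]
 [-14.3239   0.1017  18.4336]
 [ -8.5944   0.1011  19.2832]
 [ -2.8648   0.1008  27.0654]
 [  2.8648   0.1002  21.2461]
 [  8.5944   0.1002  18.2812]
 [ 14.3239   0.0999  21.375 ]
 [ 20.0535   0.0996  17.0703]
 [ 25.7831   0.0993  16.5938]
 [ 31.5127   0.0996  16.541 ]
 [ 37.2423   0.0987  19.3379]
 [ 42.9718   0.099   20.4336]]
1 [0.6202 0.174 ] 1.2486380401854902e-09
[0.6191 0.1743 0.1004]
t 8.3 pos [0.6189 0.1689 0.2198] yaw 68.59 down [-0.001  -0.0038 -1.    ] F [ 0.67  0.48 -2.46] M [-0.    0.01 -0.01] op 0.606 q [ 0.04  0.82 -0.76  1.51  0.62  1.06  0.33]
```

```bash
sed -i 's/ok=p\[:,2\]>25/ok=p[:,2]>12/' rim.py; python3 rim.py|tail -2; python3 wm.py; python3 st.py
```

```text
76 [0.6195 0.1714] 0.00019728748361074844
[0.6185 0.1718 0.1005]
z 0.2074912555927906 C [0.6129 0.1712] R 0.069 rms 0.00035 C-TCP [-0.0062  0.0018]
[221.4 150.1] 243 r 0.0483 ang -177.4 | [221.5 150.1] 243 r 0.0483 ang -177.45 | 
[328.6 183.9] 926 r 0.0495 ang 98.01 | [325.5 179.9] 926 r 0.049 ang 101.59 | 
[182.8 185.9] 812 r 0.049 ang -139.38 | [181.8 188.1] 812 r 0.049 ang -137.62 | 
[258.9 196.4] 1054 r 0.0166 ang 152.04 | [256.2 197.9] 1054 r 0.0156 ang 157.44 | 
t 8.4 pos [0.6191 0.1694 0.2199] yaw 68.62 down [-7.0e-04 -3.3e-03 -1.0e+00] F [ 0.02 -0.49 -3.5 ] M [-0.01 -0.02 -0.01] op 0.608 q [ 0.04  0.82 -0.76  1.51  0.62  1.06  0.33]
```

Request:
{"api": "send_rows", "payload": {
  "commands": [0.026,0.005,-0.08,0.002,-0.0005,0,1,0,0,-0.08,0,0,0,1,0,0,-0.05,0,0,0,1,0,0,0,0,0,0,1,0,0,0,0,0,0,1]
}}

```text
clock: 8.9
tool_pos: [0.6261, 0.1702, 0.162]
eef_rot: [0.131, 0.695, -0.131, 0.695]
contact_force: [-0.3, -0.4, -3.1]
opening: 0.604
```

```bash
python3 st.py;python3 rim.py|tail -2; python3 wm.py; python3 st.py
python3 - <<'E'
from h import *
from plant import cams
d=cams.snapshot("wrist");cv2.imwrite("pics/w4.png",d["image"])
d=cams.snapshot("scene");cv2.imwrite("pics/s4.png",cv2.resize(d["image"][80:230,170:330],None,fx=4,fy=4,interpolation=cv2.INTER_CUBIC))
E
```

```text
t 8.9 pos [0.6261 0.1702 0.162 ] yaw 68.63 down [-7.e-04 -5.e-04 -1.e+00] F [-0.27 -0.43 -3.09] M [-0.01 -0.04  0.  ] op 0.604 q [ 0.03  0.9  -0.72  1.54  0.68  0.97  0.3 ]
76 [0.6196 0.1713] 0.00018437727951271872
[0.6179 0.172  0.0998]
z 0.15016472644074488 C [0.6213 0.1718] R 0.07 rms 0.00038 C-TCP [-0.005   0.0016]
[221.4 150. ] 239 r 0.0498 ang -178.01 | [221.5 150. ] 239 r 0.0497 ang -178.03 | 
[328.5 184.1] 726 r 0.0498 ang 99.6 | [328.  183.6] 726 r 0.0497 ang 100.09 | 
[178.5 197.4] 507 r 0.0496 ang -132.03 | [179.7 192.4] 507 r 0.0499 ang -135.74 | 
[258.  197.9] 1282 r 0.0172 ang 154.69 | [256.9 199.7] 1282 r 0.0161 ang 156.8 | 
t 9.0 pos [0.6263 0.1702 0.1626] yaw 68.62 down [ 0.e+00 -4.e-04 -1.e+00] F [ 0.6   0.19 -3.54] M [ 0.01 -0.04  0.02] op 0.607 q [ 0.03  0.9  -0.72  1.54  0.68  0.97  0.3 ]
```

View pics/w4.png

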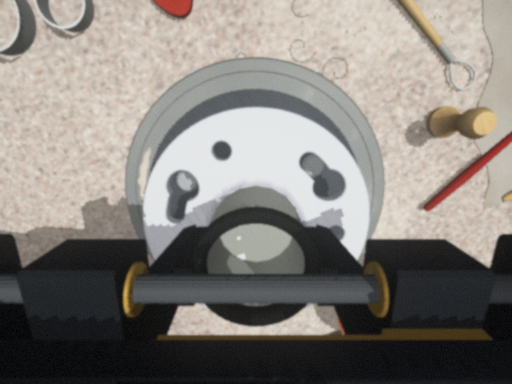

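View pics/s4.png

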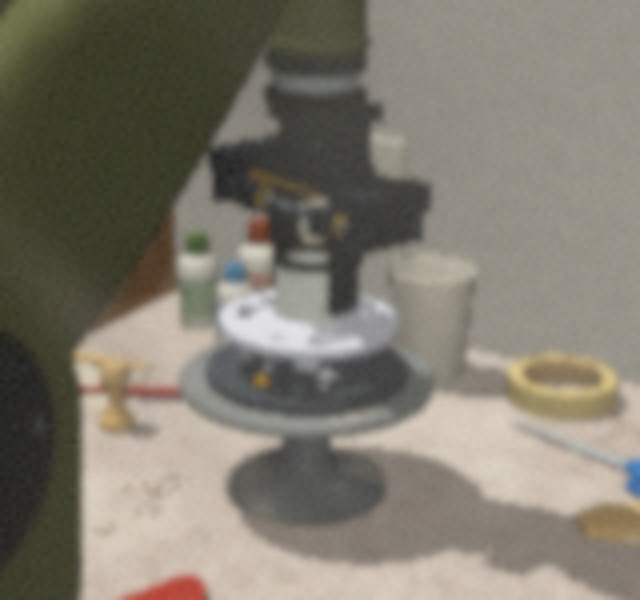

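Request:
{"api": "send_rows", "payload": {
  "commands": [-0.008,0.002,-0.02,0,0,0,1,0,0,-0.02,0,0,0,1,0,0,-0.01,0,0,0,1,0,0,-0.006,0,0,0,1]
}}

```text
clock: 9.5
tool_pos: [0.6252, 0.1715, 0.15]
eef_rot: [0.132, 0.693, -0.131, 0.696]
contact_force: [0.1, 0.3, -2.4]
opening: 0.608
```

```bash
python3 st.py
```

```text
t 9.5 pos [0.6252 0.1715 0.15  ] yaw 68.61 down [ 0.0043  0.0012 -1.    ] F [ 0.06  0.26 -2.39] M [-0.04  0.02  0.01] op 0.608 q [ 0.02  0.91 -0.71  1.56  0.69  0.94  0.28]
```

Request:
{"api": "send_rows", "payload": {
  "commands": [-0.002,-0.002,-0.01,-0.0008,0.0027,0,1,0,0,-0.008,0,0,0,1,0,0,-0.008,0,0,0,1]
}}

```text
clock: 9.8
tool_pos: [0.6251, 0.1715, 0.1455]
eef_rot: [0.131, 0.694, -0.131, 0.695]
contact_force: [-4.0, -3.2, 14.7]
opening: 0.607
```

```bash
python3 st.py
```

```text
t 9.8 pos [0.6251 0.1715 0.1455] yaw 68.64 down [ 1.4e-03 -3.0e-04 -1.0e+00] F [-4.   -3.2  14.74] M [-0.84  1.1   0.21] op 0.607 q [ 0.02  0.92 -0.71  1.56  0.7   0.93  0.28]
```

Request:
{"api": "send_rows", "payload": {
  "commands": [0,0,0.001,0,0,0,1,0,0,0,0,0,0,1]
}}

```text
clock: 10.0
tool_pos: [0.6253, 0.172, 0.1466]
eef_rot: [0.131, 0.694, -0.131, 0.696]
contact_force: [-0.0, -0.1, -3.4]
opening: 0.606
```

```bash
python3 st.py
```

```text
t 10.0 pos [0.6253 0.172  0.1466] yaw 68.65 down [ 2.3e-03  3.0e-04 -1.0e+00] F [-0.05 -0.06 -3.45] M [-0.02  0.02  0.  ] op 0.606 q [ 0.02  0.91 -0.71  1.56  0.69  0.93  0.28]
```

Request:
{"api": "send_rows", "payload": {
  "commands": [0,0,-0.004,0,0,0,1,0,0,-0.004,0,0,0.011,1,0,0,-0.004,0,0,0.011,1]
}}

```text
clock: 10.3
tool_pos: [0.6257, 0.173, 0.1451]
eef_rot: [0.119, 0.696, -0.117, 0.698]
contact_force: [-0.8, 0.5, 4.6]
opening: 0.607
```

```bash
python3 st.py
```

```text
t 10.3 pos [0.6257 0.173  0.1451] yaw 70.75 down [ 0.0039  0.0015 -1.    ] F [-0.85  0.5   4.59] M [-0.22  0.46 -0.04] op 0.607 q [ 0.02  0.92 -0.71  1.56  0.7   0.93  0.31]
```

Request:
{"api": "send_rows", "payload": {
  "commands": [-0.002,-0.004,-0.003,-0.001,0.0025,0.011,1,0,-0.002,-0.003,0,0,0.011,1]
}}

```text
clock: 10.5
tool_pos: [0.6257, 0.1732, 0.1444]
eef_rot: [0.106, 0.699, -0.104, 0.7]
contact_force: [-1.1, 1.3, 3.3]
opening: 0.61
```

```bash
python3 st.py
```

```text
t 10.5 pos [0.6257 0.1732 0.1444] yaw 72.91 down [ 0.0013  0.0032 -1.    ] F [-1.12  1.31  3.28] M [ 0.05  0.47 -0.17] op 0.61 q [ 0.03  0.92 -0.72  1.56  0.71  0.94  0.34]
```

Request:
{"api": "send_rows", "payload": {
  "commands": [0,-0.003,-0.003,-0.002,0.001,0.008,1]
}}

```text
clock: 10.6
tool_pos: [0.6257, 0.1722, 0.1434]
eef_rot: [0.1, 0.7, -0.1, 0.7]
contact_force: [-0.7, -0.9, -2.3]
opening: 0.61
```

Request:
{"api": "send_rows", "payload": {
  "commands": [0,-0.003,-0.003,-0.001,0.001,0.008,1]
}}

```text
clock: 10.7
tool_pos: [0.6255, 0.1705, 0.1417]
eef_rot: [0.094, 0.702, -0.097, 0.7]
contact_force: [-0.0, -0.6, -3.6]
opening: 0.606
```

```bash
python3 st.py
```

```text
t 10.7 pos [0.6255 0.1705 0.1417] yaw 74.52 down [-0.003  -0.0035 -1.    ] F [-0.02 -0.63 -3.56] M [-0.02 -0.01 -0.07] op 0.606 q [ 0.03  0.93 -0.73  1.55  0.72  0.95  0.37]
```

Request:
{"api": "send_rows", "payload": {
  "commands": [0,0.002,-0.006,0.0022,-0.0019,0.002,1,0,0,-0.006,0,0,0,1]
}}

```text
clock: 10.9
tool_pos: [0.625, 0.1693, 0.1365]
eef_rot: [0.093, 0.701, -0.095, 0.7]
contact_force: [-0.4, -0.8, -3.7]
opening: 0.604
```

```bash
python3 st.py
```

```text
t 10.9 pos [0.625  0.1693 0.1365] yaw 74.72 down [-0.002  -0.0022 -1.    ] F [-0.36 -0.78 -3.72] M [ 0.06 -0.02 -0.01] op 0.604 q [ 0.03  0.93 -0.72  1.56  0.72  0.94  0.36]
```

Request:
{"api": "send_rows", "payload": {
  "commands": [0,0.004,-0.006,0.001,-0.001,0,1,0,0,-0.005,0,0,0,1]
}}

```text
clock: 11.1
tool_pos: [0.6243, 0.1696, 0.1334]
eef_rot: [0.093, 0.701, -0.095, 0.7]
contact_force: [-3.9, -0.1, 4.7]
opening: 0.607
```

```bash
python3 st.py
```

```text
t 11.1 pos [0.6243 0.1696 0.1334] yaw 74.7 down [-0.0021 -0.0021 -1.    ] F [-3.93 -0.09  4.72] M [-0.13  0.55  0.09] op 0.607 q [ 0.03  0.94 -0.72  1.56  0.73  0.93  0.36]
```

Request:
{"api": "send_rows", "payload": {
  "commands": [-0.004,0,-0.005,0.0013,-0.0013,0,1]
}}

```text
clock: 11.2
tool_pos: [0.624, 0.1697, 0.1328]
eef_rot: [0.094, 0.7, -0.094, 0.701]
contact_force: [0.7, -1.8, 3.0]
opening: 0.61
```

Request:
{"api": "send_rows", "payload": {
  "commands": [-0.001,0,-0.005,0,0,0,1]
}}

```text
clock: 11.3
tool_pos: [0.6238, 0.1697, 0.1322]
eef_rot: [0.094, 0.7, -0.094, 0.702]
contact_force: [-2.5, -1.7, 5.3]
opening: 0.605
```

```bash
python3 st.py
```

```text
t 11.3 pos [0.6238 0.1697 0.1322] yaw 74.69 down [ 2.7e-03  1.0e-04 -1.0e+00] F [-2.49 -1.69  5.25] M [-0.43  0.53  0.03] op 0.605 q [ 0.03  0.94 -0.72  1.57  0.73  0.92  0.35]
```

Request:
{"api": "send_rows", "payload": {
  "commands": [-0.002,0,-0.004,-0.002,0.004,0,1]
}}

```text
clock: 11.4
tool_pos: [0.6236, 0.1698, 0.1319]
eef_rot: [0.093, 0.702, -0.095, 0.7]
contact_force: [-1.9, -3.2, 7.4]
opening: 0.606
```

```bash
python3 st.py
```

```text
t 11.4 pos [0.6236 0.1698 0.1319] yaw 74.7 down [-0.0025 -0.0029 -1.    ] F [-1.94 -3.21  7.4 ] M [-0.23  0.22  0.02] op 0.606 q [ 0.03  0.94 -0.72  1.57  0.73  0.93  0.36]
```

Request:
{"api": "send_rows", "payload": {
  "commands": [-0.001,0,-0.004,-0.001,0.002,0,1]
}}

```text
clock: 11.5
tool_pos: [0.6237, 0.1698, 0.132]
eef_rot: [0.092, 0.702, -0.096, 0.699]
contact_force: [-3.5, -2.7, 10.1]
opening: 0.607
```

```bash
python3 st.py;python3 - <<'E'
from h import *
from plant import cams
d=cams.snapshot("wrist");cv2.imwrite("pics/w5.png",d["image"])
d=cams.snapshot("scene");cv2.imwrite("pics/s5.png",cv2.resize(d["image"][130:230,190:300],None,fx=6,fy=6,interpolation=cv2.INTER_CUBIC))
E
```

```text
t 11.5 pos [0.6237 0.1698 0.132 ] yaw 74.69 down [-0.0049 -0.0046 -1.    ] F [-3.49 -2.7  10.08] M [-0.3   0.57  0.08] op 0.607 q [ 0.03  0.94 -0.72  1.56  0.73  0.93  0.36]
```

View pics/w5.png

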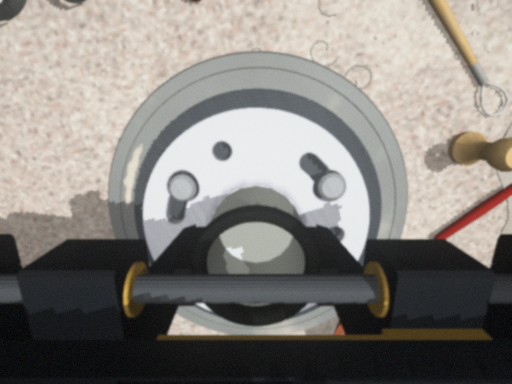

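View pics/s5.png

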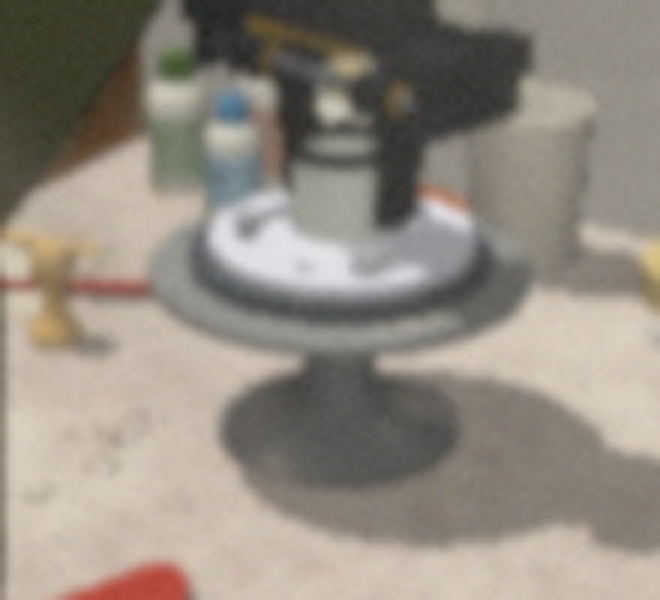

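Request:
{"api": "send_rows", "payload": {
  "commands": [-0.003,-0.002,0,0.002,-0.002,0,1,0,0,-0.002,0,0,-0.011,1,0,0,-0.002,0,0,-0.011,1]
}}

```text
clock: 11.9
tool_pos: [0.6244, 0.1706, 0.1322]
eef_rot: [0.107, 0.698, -0.106, 0.7]
contact_force: [-0.1, 0.4, 3.6]
opening: 0.606
```

```bash
python3 st.py
```

```text
t 11.9 pos [0.6244 0.1706 0.1322] yaw 72.62 down [ 0.0021  0.0012 -1.    ] F [-0.13  0.42  3.62] M [ 0.01 -0.07  0.17] op 0.606 q [ 0.03  0.93 -0.71  1.57  0.72  0.92  0.32]
```

Request:
{"api": "send_rows", "payload": {
  "commands": [-0.001,-0.002,-0.002,-0.0005,0.001,-0.011,1,0,-0.001,-0.002,0,0,-0.011,1,0,-0.001,-0.002,0,0,-0.011,1,0,-0.001,-0.002,0,0,-0.011,1]
}}

```text
clock: 12.3
tool_pos: [0.6264, 0.1711, 0.1319]
eef_rot: [0.134, 0.693, -0.131, 0.696]
contact_force: [1.4, 0.1, 5.5]
opening: 0.607
```

```bash
python3 st.py
```

```text
t 12.3 pos [0.6264 0.1711 0.1319] yaw 68.39 down [ 0.006   0.0025 -1.    ] F [1.42 0.08 5.54] M [-0.32 -0.14  0.17] op 0.607 q [ 0.02  0.93 -0.69  1.57  0.71  0.9   0.26]
```

Request:
{"api": "send_rows", "payload": {
  "commands": [-0.005,-0.003,-0.002,-0.001,0.003,-0.011,1,-0.003,-0.002,-0.002,0,0.001,-0.011,1,-0.002,-0.001,-0.002,0,0.001,-0.011,1]
}}

```text
clock: 12.6
tool_pos: [0.6261, 0.1712, 0.1317]
eef_rot: [0.152, 0.69, -0.15, 0.692]
contact_force: [0.3, -0.2, 7.0]
opening: 0.606
```

```bash
python3 st.py
```

```text
t 12.6 pos [0.6261 0.1712 0.1317] yaw 65.32 down [ 0.0035  0.0031 -1.    ] F [ 0.28 -0.16  6.98] M [-0.3  -0.17  0.97] op 0.606 q [ 0.01  0.93 -0.68  1.57  0.7   0.9   0.22]
```

```bash
python3 - <<'E'
from h import *
from plant import cams
d=cams.snapshot("wrist");cv2.imwrite("pics/w6.png",cv2.resize(d["image"][40:260,100:420],None,fx=2.4,fy=2.4,interpolation=cv2.INTER_CUBIC))
E
python3 wm.py; python3 rim.py|tail -2;python3 st.py
```

```text
z 0.11929142028376191 C [0.6221 0.1727] R 0.0702 rms 7e-05 C-TCP [-0.0039  0.0016]
[220.6 151.3] 225 r 0.0499 ang 178.98 | [220.9 151.1] 225 r 0.05 ang 178.75 | 
[305.7 158.8] 163 r 0.0504 ang 120.33 | [305.8 160.3] 163 r 0.0498 ang 119.71 | 
[332.7 188.1] 429 r 0.0516 ang 92.77 | [330.1 187.1] 429 r 0.0505 ang 94.24 | 
[186.2 183.5] 444 r 0.049 ang -147.83 | [184.9 184.7] 444 r 0.0493 ang -146.58 | 
[254.5 193.2] 555 r 0.0208 ang 157.22 | [255.6 194.4] 555 r 0.02 ang 155.49 | 
76 [0.6197 0.1713] 0.00013450555778403867
[0.6187 0.1718 0.1004]
t 12.75 pos [0.626  0.1712 0.1317] yaw 65.35 down [ 0.0033  0.0031 -1.    ] F [ 1.96 -0.11  5.3 ] M [-0.15 -0.22  0.73] op 0.608 q [ 0.01  0.93 -0.68  1.57  0.7   0.9   0.22]
```

View pics/w6.png

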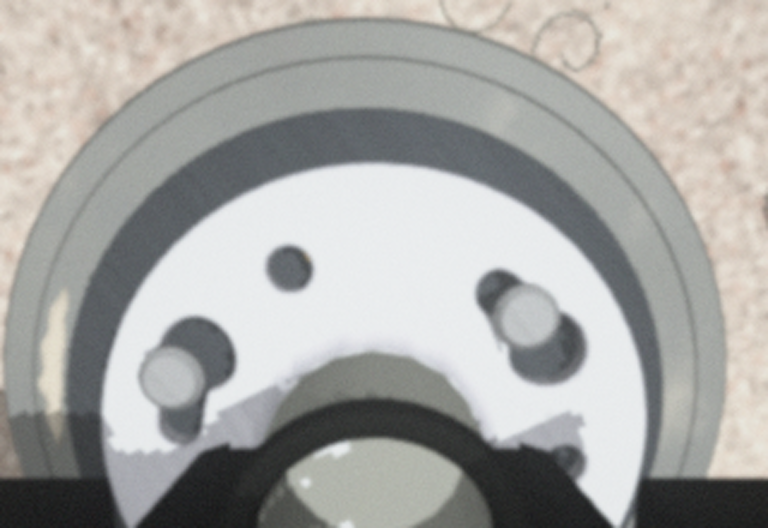

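Request:
{"api": "send_rows", "payload": {
  "commands": [-0.01,-0.004,0,0,0,0,1]
}}

```text
clock: 12.85
tool_pos: [0.6244, 0.1706, 0.1319]
eef_rot: [0.153, 0.689, -0.15, 0.692]
contact_force: [3.2, 0.3, 2.7]
opening: 0.604
```

```bash
python3 st.py; python3 wm.py | head -1; python3 st.py
```

```text
t 12.85 pos [0.6244 0.1706 0.1319] yaw 65.29 down [ 0.005  0.004 -1.   ] F [3.18 0.27 2.7 ] M [ 0.02 -0.51  0.05] op 0.604 q [ 0.01  0.92 -0.68  1.57  0.7   0.89  0.22]
z 0.11939210610680262 C [0.6204 0.1722] R 0.0703 rms 6e-05 C-TCP [-0.0032  0.0018]
t 12.9 pos [0.6236 0.1703 0.1318] yaw 65.28 down [ 0.0039  0.0036 -1.    ] F [2.01 0.68 3.28] M [ 0.11 -0.4   0.06] op 0.606 q [ 0.01  0.92 -0.68  1.58  0.7   0.89  0.21]
```

Request:
{"api": "send_rows", "payload": {
  "commands": [-0.003,-0.002,-0.002,-0.001,0.002,-0.011,1,-0.003,-0.002,-0.002,0,0.001,-0.011,1,-0.003,-0.002,-0.002,0,0.001,-0.011,1]
}}

```text
clock: 13.2
tool_pos: [0.6226, 0.1691, 0.1317]
eef_rot: [0.172, 0.686, -0.17, 0.686]
contact_force: [1.8, 0.5, 6.2]
opening: 0.606
```

```bash
python3 st.py
```

```text
t 13.2 pos [0.6226 0.1691 0.1317] yaw 62.0 down [ 4.0e-04  3.2e-03 -1.0e+00] F [1.84 0.5  6.18] M [-0.05 -0.32  0.24] op 0.606 q [ 0.01  0.92 -0.67  1.58  0.69  0.89  0.17]
```

Request:
{"api": "send_rows", "payload": {
  "commands": [0,0,-0.002,-0.001,0,-0.011,1,-0.001,0,-0.002,0,0,-0.011,1,-0.002,0,-0.002,0,0.001,-0.011,1]
}}

```text
clock: 13.5
tool_pos: [0.6219, 0.169, 0.1317]
eef_rot: [0.191, 0.681, -0.19, 0.681]
contact_force: [0.5, -0.5, 6.6]
opening: 0.604
```

```bash
python3 st.py
```

```text
t 13.5 pos [0.6219 0.169  0.1317] yaw 58.68 down [-4.0e-04  1.8e-03 -1.0e+00] F [ 0.53 -0.47  6.64] M [ 0.07 -0.3   0.22] op 0.604 q [ 0.    0.92 -0.65  1.58  0.67  0.88  0.12]
```

Request:
{"api": "send_rows", "payload": {
  "commands": [0.001,0,-0.002,0,0,-0.011,1,0,0,-0.002,0,0,-0.011,1,0,0,-0.002,0,0.001,-0.011,1]
}}

```text
clock: 13.8
tool_pos: [0.6216, 0.1697, 0.1317]
eef_rot: [0.211, 0.676, -0.21, 0.674]
contact_force: [0.2, 0.9, 7.1]
opening: 0.609
```

```bash
python3 st.py; python3 wm.py
python3 - <<'E'
from h import *
from plant import cams
d=cams.snapshot("wrist");cv2.imwrite("pics/w7.png",cv2.resize(d["image"][40:260,100:420],None,fx=2.4,fy=2.4,interpolation=cv2.INTER_CUBIC))
E
```

```text
t 13.8 pos [0.6216 0.1697 0.1317] yaw 55.37 down [-0.0024  0.0031 -1.    ] F [0.22 0.9  7.06] M [ 0.21 -0.16  0.19] op 0.609 q [-0.    0.91 -0.64  1.58  0.66  0.88  0.07]
z 0.11927636170782438 C [0.6181 0.1718] R 0.0703 rms 5e-05 C-TCP [-0.0034  0.002 ]
[222.1 150.9] 289 r 0.0499 ang 168.02 | [222.1 151.1] 289 r 0.0498 ang 168.11 | 
[330.2 185.9] 603 r 0.051 ang 85.19 | [328.7 185.3] 603 r 0.0504 ang 86.09 | 
[182.7 187.1] 728 r 0.0499 ang -154.29 | [182.1 188.2] 728 r 0.0499 ang -153.39 | 
[258.2 197.4] 1055 r 0.0184 ang 140.68 | [257.1 198.8] 1055 r 0.0174 ang 142.44 |
```

View pics/w7.png

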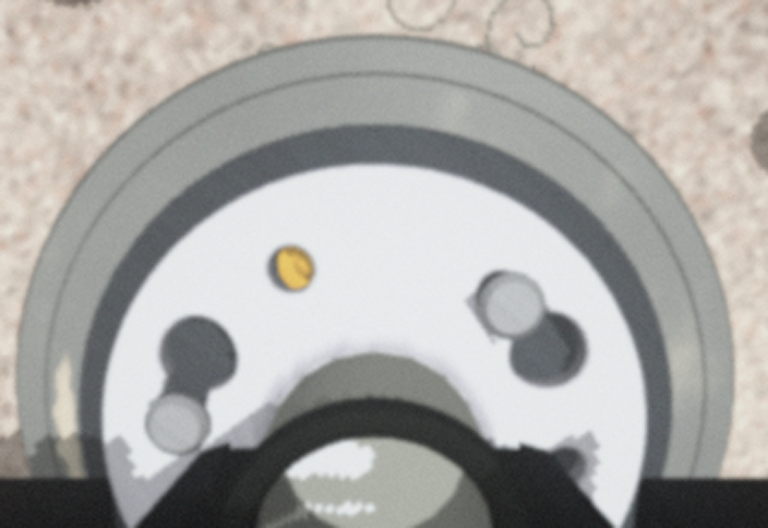

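The wrist view shows the brass plunger half visible in its hole at (291,268), with the studs close to the slot ends. About 3° remain, so I'll go in small steps.

Request:
{"api": "send_rows", "payload": {
  "commands": [0.004,-0.002,-0.002,0,0.001,-0.011,1,0.001,-0.001,-0.002,0,0,-0.008,1]
}}

```text
clock: 14.1
tool_pos: [0.6217, 0.1702, 0.1316]
eef_rot: [0.223, 0.674, -0.22, 0.669]
contact_force: [0.2, -0.1, 7.1]
opening: 0.603
```

```bash
python3 st.py; python3 wm.py|head -2
python3 - <<'E'
from h import *
from plant import cams
d=cams.snapshot("wrist");cv2.imwrite("pics/w8.png",cv2.resize(d["image"][40:260,100:420],None,fx=2.4,fy=2.4,interpolation=cv2.INTER_CUBIC))
E
```

```text
t 14.1 pos [0.6217 0.1702 0.1316] yaw 53.48 down [-0.0055  0.0052 -1.    ] F [ 0.24 -0.15  7.07] M [ 0.09 -0.24  0.16] op 0.603 q [-0.01  0.91 -0.64  1.57  0.65  0.88  0.05]
z 0.11925997923280457 C [0.6184 0.1724] R 0.0703 rms 5e-05 C-TCP [-0.0033  0.0022]
[221.2 151.2] 319 r 0.0501 ang 166.75 | [221.3 151.3] 319 r 0.05 ang 166.72 |
```

View pics/w8.png

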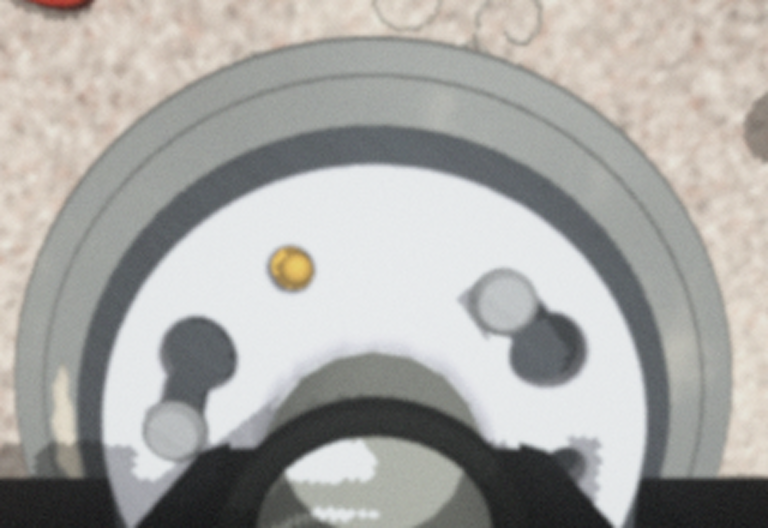

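Request:
{"api": "send_rows", "payload": {
  "commands": [0.003,-0.003,-0.001,-0.002,-0.002,-0.009,1,0,0,0,0,0,0,1]
}}

```text
clock: 14.4
tool_pos: [0.6217, 0.1703, 0.1317]
eef_rot: [0.228, 0.671, -0.226, 0.668]
contact_force: [2.4, 0.2, 2.0]
opening: 0.601
```

```bash
python3 st.py; python3 wm.py|head -2
python3 - <<'E'
from h import *
from plant import cams
d=cams.snapshot("wrist");cv2.imwrite("pics/w9.png",cv2.resize(d["image"][40:260,100:420],None,fx=2.4,fy=2.4,interpolation=cv2.INTER_CUBIC))
d8=cv2.imread("pics/w8.png")
hsv=cv2.cvtColor(d["image"],cv2.COLOR_BGR2HSV);m=(hsv[...,1]>110)&(hsv[...,2]>90)
m[:130]=0;m[175:]=0;m[:,:200]=0;m[:,245:]=0
y,x=np.nonzero(m);c=(x.mean(),y.mean());print(len(x),c,(x.max()-x.min()+1,y.max()-y.min()+1))
for z in(.111,.118):
    p=ray(d,c,z);dd=[ray(d,(x.min()-.5,c[1]),z),ray(d,(x.max()+.5,c[1]),z)];print(z,p.round(4),np.linalg.norm(dd[1]-dd[0]).round(4))
E
```

```text
t 14.4 pos [0.6217 0.1703 0.1317] yaw 52.52 down [-0.0034  0.0036 -1.    ] F [2.44 0.21 2.01] M [ 0.18 -0.56 -0.03] op 0.601 q [-0.01  0.91 -0.63  1.58  0.65  0.87  0.03]
z 0.11927797109738558 C [0.6184 0.1726] R 0.0702 rms 5e-05 C-TCP [-0.0034  0.0023]
[221.5 151.1] 321 r 0.0499 ang 165.61 | [221.5 151.1] 321 r 0.05 ang 165.63 | 
180 (np.float64(221.0888888888889), np.float64(151.07222222222222)) (np.int64(15), np.int64(15))
0.111 [0.57   0.1834 0.111 ] 0.0091
0.118 [0.5698 0.1846 0.118 ] 0.0087
```

View pics/w9.png

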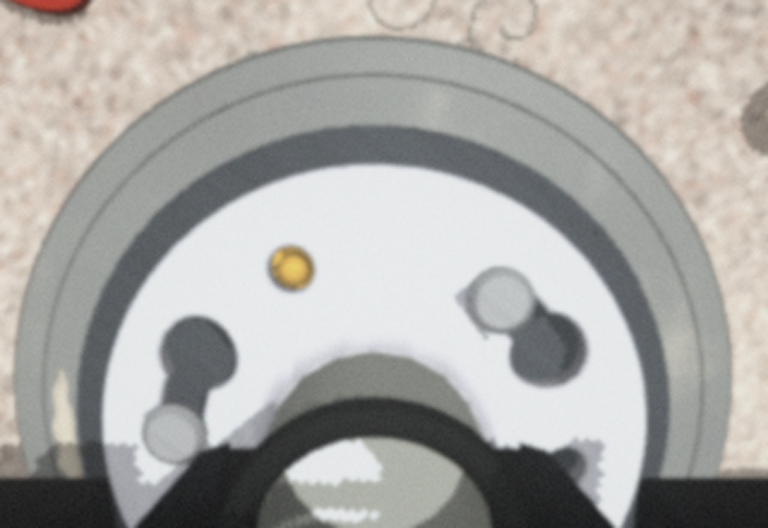

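The plunger sits concentric in its hole, with the hole at 165.6° and the plunger measured at 165.4° before, and there is no stop torque. Releasing now.

Request:
{"api": "send_rows", "payload": {
  "commands": [0,0,0,0,0,0,0.8,0,0,0,0,0,0,0.4,0,0,0,0,0,0,0,0,0,0,0,0,0,0,0,0,0,0,0,0,0,0,0,0,0,0,0,0]
}}

```text
clock: 15.1
tool_pos: [0.6183, 0.1673, 0.1284]
eef_rot: [0.226, 0.673, -0.23, 0.665]
contact_force: [0.2, -0.1, -0.6]
opening: 0.946
```

```bash
python3 st.py;python3 wm.py|head -2
```

```text
t 15.1 pos [0.6183 0.1673 0.1284] yaw 52.45 down [-0.0125 -0.0015 -0.9999] F [ 0.16 -0.1  -0.61] M [-0.04 -0.02  0.  ] op 0.946 q [-0.01  0.92 -0.63  1.58  0.65  0.88  0.03]
z 0.1160233398963674 C [0.6194 0.1717] R 0.0716 rms 5e-05 C-TCP [0.0011 0.0044]
[228.6 153.1] 332 r 0.0511 ang 165.58 | [228.6 153.1] 332 r 0.0511 ang 165.59 |
```

Request:
{"api": "send_rows", "payload": {
  "commands": [0.002,0.012,0.04,0,-0.007,0,0,0,0.003,0.06,0,0,0,0,0,0,0.08,0,0,0,0,0,0,0.1,0,0,0,0,0,0,0.12,0,0,0,0,0,0,0.12,0,0,0,0,0,0,0.1,0,0,0,0,0,0,0,0,0,0,0]
}}

```text
clock: 15.95
tool_pos: [0.6172, 0.1736, 0.2979]
eef_rot: [0.227, 0.669, -0.226, 0.671]
contact_force: [0.6, 0.1, -0.8]
opening: 1.007
```

```bash
python3 st.py
python3 - <<'E'
from h import *
from plant import cams
d=cams.snapshot("wrist");cv2.imwrite("pics/w10.png",d["image"])
d=cams.snapshot("scene");cv2.imwrite("pics/s10.png",cv2.resize(d["image"][130:230,190:300],None,fx=6,fy=6,interpolation=cv2.INTER_CUBIC))
E
```

```text
t 15.95 pos [0.6172 0.1736 0.2979] yaw 52.64 down [ 0.0033  0.0016 -1.    ] F [ 0.58  0.14 -0.78] M [-0.05 -0.01 -0.05] op 1.007 q [ 0.02  0.73 -0.72  1.43  0.5   1.17  0.15]
```

View pics/w10.png

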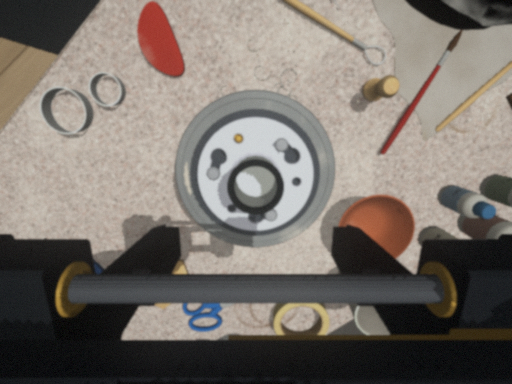

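View pics/s10.png

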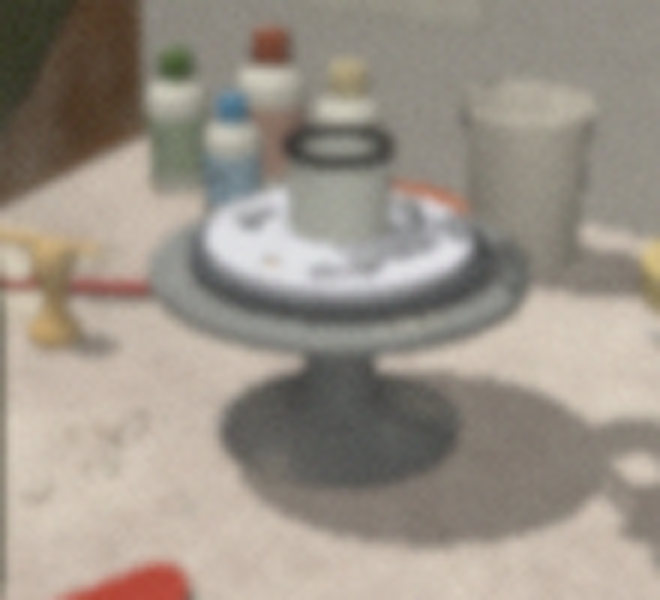

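The chuck is flat and free of the gripper. The studs sit at the slot ends, and the brass plunger shows at (238,138) in the wrist view and as a spot in its hole in the oblique view. That means it is near the flange's top face, so it is up.

Run:
```python
from plant import job
print(job.finish_job())
```

```text
the job is handed in; nothing more can be done
None
```

The trimming chuck is mounted on the banding wheel and looks locked. I handed the job in at about 16 s of the 72 s.

- **Placing:** I gripped the cup with 25 N and set the chuck on the stud heads about 6° short of the fit. The first touch pressed with about 18 N, so I backed off. I then turned it counter-clockwise under about 8 N or less until the keyholes dropped over all three studs. Pressing it down flat took up to about 14 N.
- **Twist and lock:** I twisted it about 22° clockwise. Partway, the torque rose to about 1 N m because the chuck had drifted 2–3 mm sideways; re-centring removed it. The twist ended with almost no torque.
- **Last checks:**
  - The flange looks flat on the plate, with the visible studs at the slot ends.
  - The hole's angle (165.6°) matches the plunger's (about 165.5–166°). Brass fills the hole and also shows from the oblique camera, so I judge the plunger is up.
  - The gripper is open and about 17 cm above its grip height, with no contact force.
  - The tools in view look undisturbed.
- **Disagreements and limits:** The two cameras put the wheel's centre 2–3 mm apart in y. I used a value between them, and the studs still went in. I judged the plunger from images only and did not try turning the chuck back to test the lock. The moment of about 1 N m was the highest I read during the twist.

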